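# Fit and run the citrus juicer

### The arm

A 6-joint arm with a two-finger parallel gripper is mounted at the origin on a cart in front of the work surface, level with it; the furniture and walls round the work are solid. World frame = base frame: x ahead of the robot, y to its left, z up, the work surface at z = 0. Lengths are in m, angles in degrees, forces in N, time in s.
With the tool pointing down it reaches from about 0.3 to 0.75 m from the base axis. Payload 8.5 kg.
Tool frame: the origin (TCP) lies on the centre line of the jaws, within the pads' length; the fingertips stand 25 mm ahead of it and the grasp point (between the pads) lies 6 mm ahead of it; z points along the fingers, y is the line along which they close (so a half turn about z gives the same grasp; the last joint's range is limited). The gripper opens to 85 mm and grips with 20 to 120 N. Pads are 22 mm wide; open, the fingers measure 114 mm over their backs; the gripper's body (76 mm by 85 mm) begins 54 mm behind the grasp point. The pads swing forward as they close: fully open they stand 13 mm farther back than shut.
Start: joints at [52.924, 21.807, 74.336, -0, 83.858, -12.336], TCP at [0.23, 0.5, 0.256] pointing down, gripper open.
Joint ranges: [-178.18, 178.18], [-50.72, 133.34], [12.68, 142.11], [-81.47, 261.47], [9.98, 163.14], [-165.26, 165.26]. Speed limits (degrees/s): [136.94, 136.94, 180, 180, 180, 180].

### API

Orientations are given as a 3x3 rotation matrix whose columns are the frame's x, y, z axes.
In Python, from rig import telemetry, optics, env gives the robot as it stands.
- The arm moves only by the tool send_rows, never from a script. Its argument "deltas" is a list that holds one entry, the list of rows, each a list of 7 numbers: the shift along the tool's x, y, z in m, then the turn, a rotation vector about the tool's x, y, z in rad, then the opening, from -1 (shut) to 1 (fully open), so that 0 is half open. In form: [[[x, y, z, ax, ay, az, grip], ...]]. A call has 1 to 12 rows; each row shifts and turns the commanded pose from where the row before left it, along the tool's axes as they then stand; what a row does not reach is not made up. A row lasts 1/8 s, in which the tool goes at most 62.5 mm and 10.7 degrees, less where a joint would pass 70% of its speed; a pose out of reach is approached as far as the arm can. A call is refused whole if a number of a shift passes 0.0625 or a number of a turn 0.188, either way. A call with a gripper value outside its range is refused whole. The fingers move at their own pace and stop on an object; "squeeze" is the grip in N (left out, the last holds). Time passes only in rows, so rows that do not move let the fingers close. It gives the time, the measured TCP pose, the force, the opening and the grip force at its end, in the units of the state.
- telemetry.observe(): the state, without advancing time (a new reading comes with each control period).
- optics.get_image(name): name is "scene" or "top" or "wrist"; returns a dict with "image" (420x560x3 uint8, red, green, blue), "range_z" (420x560 float32, m along the optical axis (not along the pixel's ray), 0 where there is no reading), "K" (3x3 intrinsics, pixels), "rvec" (rotation vector, rad) and "tvec" (3), from world to camera coordinates, as OpenCV has them; the wrist camera has in their place "hand_eye" (4x4, takes a point from camera to tool coordinates, whose origin is the TCP and whose axes are the flange's). Camera axes: x right, y down, z forward; pixel columns grow to the right and rows downward; lengths in m; the calibration is good to about 2 mm. The wrist camera is an equidistant fisheye: a pixel r from the principal point sees the ray r / f radians off the axis. A picture is of the moment at which its call begins: read the wrist's pose just before it.
- env.close_job(): hands the job in; it is judged then, once.
The state is a dict: "time_s": time; "q": joint angles; "qvel": joint speeds; "joint_efforts": joint torques, N m; "position": TCP position; "tool_rot": TCP orientation; "ft_force": force on the tool from outside, world axes, zero at the start; "wrist_torque": the same for the moment, N m; "grip_width": finger opening in m; "gripper_force": force on a finger pad.
Only numpy, scipy, OpenCV 4.12 (cv2) and the standard library are available. Lean on these libraries where they do the work, as an engineer would, in place of code of your own. Each camera call takes 0.05 s, during which the arm holds its last target. There are 200 camera calls.

### The job

Get the citrus juicer ready and start it: set the green strainer funnel into the juicer's round neck, so that its rim sits flat on the neck, and let go of it. Then take the orange reamer by its square collar, turn it until its cross-shaped stem meshes between the four brass pins of the drive inside the neck, slide it fully home, and press it down against the drive's spring to the bottom of its travel. Finish while still gripping the reamer and pressing it down; leave the glass, the service bell, the card terminal and the stamp where they are.

Things in the scene. Friction and masses are not known exactly. Their poses are not given: they have to be found in the camera images.
- neck (a point): Centre of the mouth of the juicer's neck, 92 mm above the counter; z up. Juicer fixed: blue round housing (104 mm wide, 58 mm high); on it an upright open steel tube, the neck (outer diameter 62, inner 56 mm, top at 92 mm). A steel spout leaves it along this frame's -x (24 mm wide, reaching 88 mm from the axis, up to 85 mm above the counter).
- drive_seat (a point): Centre of the drive's flat seat (35 mm across) in the neck, on its axis, 22 mm below the mouth when not pressed; z up. Four brass pins 12 mm high, 8 mm thick, tapering above 5 mm to 3 mm, stand on it at x, y = +-8.5 mm and leave a cross of 9 mm gaps along this frame's x and y. It cannot turn, only sink on a spring. Stem is home with its foot on the seat, in any quarter turn.
- drive (a joint): How far the drive is pressed down: 0 m = up, 0.008 m = at the bottom stop. The spring takes about 2.4 N to start moving and 12 N at the stop; springs back when released.
- funnel_center (a point): Centre (half-way up) of the loose green funnel, 36 mm tall, about 80 g, upright on the counter; z up. Top 12 mm: rim 66 mm across, straight sides, to grip from above. Below it a tapered wall 24 mm tall, 52 mm across under the rim, 44 mm at the foot; open through (38 mm). Seated, the rim rests on the neck's top and this centre lies 6 mm below the mouth.
- reamer_grip (a point): Centre of the square collar of the loose orange reamer, 36 x 36 mm, 30 mm tall, the place to grip; z up, x and y square to the collar's sides. Above it a ribbed cone 29 mm tall (33 mm wide). About 120 g. Starts upright, its stem in a wooden stand's hole, the collar resting on the stand's top, 56 mm above the counter.
- reamer_tip (a point): Centre of the foot of the reamer's steel stem, 65 mm below the collar's centre, 50 mm below the collar's underside. The stem is a cross of two fins, each 26 mm wide and 6 mm thick, along this frame's x and y (parallel to the collar's sides); the last 6 mm of the fins are 3 mm thick and 23 mm wide as a lead-in.
- stand: Fixed wooden block, 64 x 64 x 56 mm, that holds the reamer; origin at the centre of its underside. Hole through it 29 mm wide.
- glass: Small clear glass, 49 mm wide, 62 mm tall, on the counter under the juicer's spout; origin at the centre of its underside. Leave it.
- bell: Service bell, a silver dome 84 mm wide, 58 mm tall; origin at the centre of its underside. Leave it.
- terminal: Dark card terminal with keys, 136 x 74 x 26 mm, lying flat; origin at the centre of its underside. Leave it.
- stamp: Rubber stamp with a red handle on a wooden block, 26 x 38 x 70 mm; origin at the centre of its underside. Leave it.
- drink_dispenser: Obstacle, fixed: large clear drink dispenser on a wire stand in a wooden tray (tray rim 50 mm high), 436 mm tall in all; keeps within 130 mm of this origin (centre of its underside) in x and y. Keep the arm clear of it.
- counter_sign: Obstacle, fixed: upright sign board on a wooden foot, 187 mm wide (y), about 55 mm deep, 228 mm tall; origin near the centre of its underside. Keep the arm clear of it.

How it is judged (in metres and radians):
On the way, in this order (a step that is already met when the one before it is completed fails the run):
1. the funnel is seated in the neck and let go, before the reamer goes in (z of funnel_center in the frame of neck between -0.01 and -0.002 m and horizontal distance between funnel_center and neck below 0.006 m and angle between funnel_center's own z axis and vertical below 0.06 rad and contact force between the fingers and funnel below 0.1 N and horizontal distance between reamer_tip and neck above 0.05 m), for 0.2 s.
2. the reamer's stem is meshed with the drive and fully home (z of reamer_tip in the frame of drive_seat below 0.002 m and horizontal distance between reamer_tip and drive_seat below 0.004 m and angle between reamer_tip's own z axis and vertical below 0.08 rad and (angle between the x axis of reamer_tip and the x axis of drive_seat, either way round below 0.25 rad or angle between the x axis of reamer_tip and the y axis of drive_seat, either way round below 0.25 rad)), for 0.1 s.
At the end, for the whole second after the job is handed in: Funnel seated (height within 4 mm, centre 6 mm, tilt 0.06 rad), not gripped; reamer meshed (foot within 2 mm of the seat, 4 mm of its centre, 0.25 rad of the gaps, tilt under 0.08 rad), gripped and at rest, pressing the drive down over 5.5 of 8 mm with over 5 N (all of step 2 and z of funnel_center in the frame of neck between -0.01 and -0.002 m and horizontal distance between funnel_center and neck below 0.006 m and angle between funnel_center's own z axis and vertical below 0.06 rad and value of joint drive above 0.0055 m and contact force between the fingers and reamer above 3 N and contact force between the fingers and funnel below 0.5 N and contact force between reamer and drive above 5 N and linear speed of reamer below 0.02 m/s); the arm keeps its last pose, push and grip.
It fails at once if the glass is moved more than 30 mm (distance of glass from where it was at the start of the episode above 0.03 m).
It fails at once if the service bell is moved more than 30 mm (distance of bell from where it was at the start of the episode above 0.03 m).
It fails at once if the card terminal is moved more than 30 mm (distance of terminal from where it was at the start of the episode above 0.03 m).
It fails at once if the stamp is moved more than 30 mm (distance of stamp from where it was at the start of the episode above 0.03 m).
It also fails if it takes over 64 s, if anything falls off the work surface, if the arm or the gripper's body presses on something with over 40 N, if the wrist force passes 120 N, or if a joint passes its speed limit or range.

## Working session

There is one attempt and no reset: what is moved stays moved. The work goes in short steps, Python scripts to look and compute and a tool call to move; the robot and the scene stay as the last step left them, time stands still between calls to the robot, and variables do not carry over. Pictures are saved under pics/ and viewed, at most 10 in all, crops included, and the job is handed in when it is done.

Besides the shell and the picture viewer there is one more tool, called after ">>>" as name(argument=value, ...), one argument or row to a line, values as JSON. send_rows: Moves the arm, as the interface text tells. Its arguments: {"type":"object","properties":{"deltas":{"type":"array"},"squeeze":{"type":"number"}},"required":["deltas"]}

```bash
mkdir -p pics
cat > h.py <<'E'
import numpy as np, cv2
from rig import telemetry, optics, env
def cloud(name):
    d=optics.get_image(name); K=d["K"]; z=d["range_z"]; h,w=z.shape
    u,v=np.meshgrid(np.arange(w),np.arange(h))
    R=cv2.Rodrigues(np.array(d["rvec"],float))[0]; t=np.array(d["tvec"]).ravel()
    pc=np.stack([(u-K[0,2])/K[0,0]*z,(v-K[1,2])/K[1,1]*z,z],-1)
    P=(pc-t)@R; P[z<=0]=np.nan
    return d,P
E
python3 - <<'E'
from h import *
s=telemetry.observe(); print({k:np.round(v,3).tolist() for k,v in s.items()})
for n in("scene","top"):
    d,P=cloud(n); cv2.imwrite(f"pics/{n}0.png",d["image"][:,:,::-1]); np.savez(f"{n}.npz",im=d["image"],P=P,K=d["K"],rvec=d["rvec"],tvec=d["tvec"])
    R=cv2.Rodrigues(np.array(d["rvec"],float))[0];print(n,-R.T@np.array(d["tvec"]).ravel(),R[2])
E
```

```text
{'time_s': 0.0, 'q': [52.924, 21.842, 74.384, 0.002, 83.859, -12.337], 'qvel': [-0.028, -0.055, -0.024, 0.074, 0.058, 0.086], 'joint_efforts': [-0.002, -44.845, -23.128, -0.0, 0.005, 0.0], 'position': [0.23, 0.499, 0.256], 'tool_rot': [[-0.908, 0.418, -0.001], [0.418, 0.908, -0.001], [0.0, -0.001, -1.0]], 'ft_force': [0.542, 0.478, -0.177], 'wrist_torque': [-0.007, -0.011, -0.06], 'gripper_force': 0.0, 'grip_width': 0.086}
scene [-0.51685819 -0.4710191   1.00841636] [ 0.70436722  0.3496459  -0.6177496 ]
top [0.32161114 0.04515452 1.40330604] [ 0.14259376 -0.02004157 -0.98957837]
```

View pics/scene0.png

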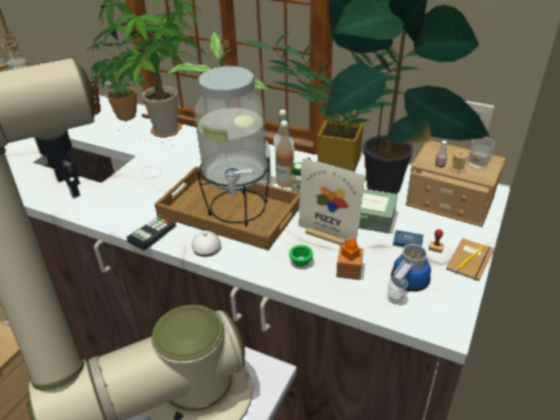

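View pics/top0.png

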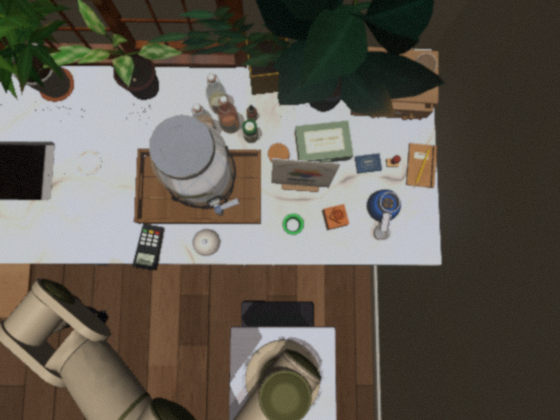

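The scene picture shows the funnel at (301,256), the reamer at (349,258) and the juicer at (411,268), with its spout over the glass at (397,290). In the top picture they are at (293,224), (336,217) and (384,205), with the sign behind the funnel and reamer, and the dispenser at (190,160).

```bash
python3 - <<'E'
from h import *
for n in("top","scene"):
    f=np.load(n+".npz"); P=f["P"]; hsv=cv2.cvtColor(f["im"],cv2.COLOR_RGB2HSV); H,S,V=[hsv[...,i].astype(int) for i in range(3)]
    X,Y,Z=P[...,0],P[...,1],P[...,2]
    print(n)
    tab=(Z<.02)&(Z>-.02)&(X>.3)&(X<.7)&(abs(Y)<.3); print("table z",np.nanmedian(Z[tab]))
    def rep(name,m):
        m=m&np.isfinite(Z)
        if m.sum()<5: print(name,m.sum());return
        p=P[m]; (c,wh,a)=cv2.minAreaRect(p[:,:2].astype(np.float32)*1000)
        cc,r=cv2.minEnclosingCircle(p[:,:2].astype(np.float32)*1000)
        print(name,m.sum(),"mean",p.mean(0).round(4),"rect",np.round(c,1),np.round(wh,1),round(a,1),"circ",np.round(cc,1),round(r,1),"z",np.percentile(p[:,2],[5,50,95]).round(3))
    box=(X>.25)&(X<.75)&(abs(Y+.1)<.35)
    g=box&(H>45)&(H<80)&(S>150)&(V>60)
    roi=np.zeros_like(g)
    if n=="top": roi[205:245,275:312]=1
    else: roi[235:275,280:325]=1
    rep("funnel",g&roi); rep("funnel rim",g&roi&(Z>.028)); rep("funnel allz",roi&(Z>.027)&(Z<.06))
    o=(H<15)&(S>150)&box
    roi=np.zeros_like(g)
    if n=="top": roi[195:235,315:358]=1
    else: roi[230:285,330:370]=1
    rep("stand top",roi&(Z>.05)&(Z<.062)); rep("collar",roi&(Z>.08)&(Z<.09)); rep("cone",roi&(Z>.095)); rep("all",roi&(Z>.04))
    b=(H>100)&(H<125)&(S>120)&box
    roi=np.zeros_like(g)
    if n=="top": roi[180:245,362:410]=1
    else: roi[240:305,380:440]=1
    rep("house",roi&b); rep("housetop",roi&(Z>.053)&(Z<.062)&b); rep("neck",roi&(Z>.088)&(Z<.1)); rep("spout",roi&(Z>.066)&(Z<.088)&(S<90))
E
python3 - <<'E'
import cv2
a=cv2.imread('pics/top0.png')[170:250,270:420]; b=cv2.imread('pics/scene0.png')[225:305,290:440]
cv2.imwrite('pics/c0.png',cv2.resize(cv2.vconcat([a,b]),None,fx=3.7,fy=3.7,interpolation=cv2.INTER_CUBIC))
E
```

```text
top
table z 0.0014256064787494633
funnel 33 mean [ 0.465  -0.0357  0.0358] rect [463.9 -28. ] [52.7 51.6] 88.7 circ [463.7 -28.8] 27.6 z [0.032 0.035 0.042]
funnel rim 33 mean [ 0.465  -0.0357  0.0358] rect [463.9 -28. ] [52.7 51.6] 88.7 circ [463.7 -28.8] 27.6 z [0.032 0.035 0.042]
funnel allz 178 mean [ 0.4648 -0.0275  0.0362] rect [464.5 -27.6] [63.7 64.1] 14.0 circ [464.6 -27.8] 32.8 z [0.031 0.036 0.041]
stand top 274 mean [ 0.4857 -0.1574  0.0561] rect [ 487.3 -159.5] [64.3 65.2] 13.7 circ [ 487.5 -158.4] 44.7 z [0.052 0.056 0.06 ]
collar 55 mean [ 0.4847 -0.1572  0.0855] rect [ 486.9 -158.8] [36.3 35.6] 66.3 circ [ 487.  -158.4] 22.9 z [0.082 0.086 0.089]
cone 74 mean [ 0.4853 -0.1571  0.1067] rect [ 485.8 -158.1] [26.3 25.3] 15.2 circ [ 486.9 -159.1] 15.7 z [0.097 0.107 0.116]
all 458 mean [ 0.485  -0.1563  0.0695] rect [ 487.  -159.5] [64.2 65.7] 14.2 circ [ 487.5 -158.4] 44.7 z [0.051 0.058 0.11 ]
house 196 mean [ 0.5235 -0.301   0.0571] rect [ 525.5 -311.7] [75.8 80.3] 0.2 circ [ 522.7 -312.3] 43.0 z [0.049 0.058 0.063]
housetop 152 mean [ 0.5255 -0.3017  0.0577] rect [ 52
[... 1071 characters left out ...]
.1 23.2] 82.4 circ [ 481.8 -163.4] 15.0 z [0.096 0.104 0.116]
all 679 mean [ 0.4814 -0.1643  0.0674] rect [ 524.1 -150.6] [155.3  67.7] 17.7 circ [ 523.1 -148.2] 83.5 z [0.043 0.058 0.107]
house 457 mean [ 0.4963 -0.3376  0.042 ] rect [ 505.  -323.2] [62.4 89.6] 11.2 circ [ 510.  -322.3] 44.8 z [0.015 0.046 0.059]
housetop 137 mean [ 0.5063 -0.3307  0.0571] rect [ 508.4 -322.2] [55.3 83.1] 11.2 circ [ 519.7 -319.9] 41.6 z [0.053 0.057 0.06 ]
neck 121 mean [ 0.5233 -0.3189  0.0912] rect [ 525.9 -317.6] [67.1 59.7] 15.7 circ [ 526.1 -317.5] 34.2 z [0.089 0.091 0.094]
spout 494 mean [ 0.5023 -0.3138  0.0769] rect [ 498.  -312.5] [ 60.9 122.3] 75.9 circ [ 497.4 -313.3] 61.8 z [0.068 0.076 0.086]
```

View pics/c0.png

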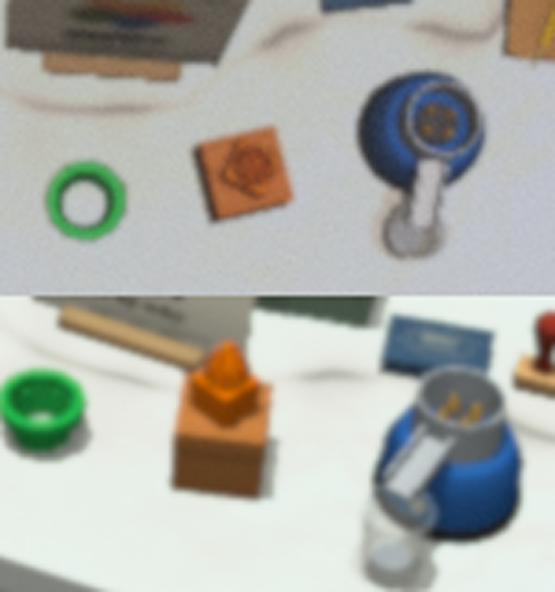

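The crop shows the spout leaving the neck at about -15° (tool yaw already nearly suits it), with the collar turned against the stand. I'm moving along the front edge to look with the wrist camera.

>>> send_rows(
  deltas=[
    [[-0.037,-0.038,-0.0125,0,0,0,1],[-0.037,-0.038,-0.0125,0,0,0,1],[-0.037,-0.038,-0.0125,0,0,0,1],[-0.037,-0.038,-0.0125,0,0,0,1],[-0.0245,-0.0437,0,0,0,0,1],[-0.0245,-0.0437,0,0,0,0,1],[-0.0245,-0.0437,0,0,0,0,1],[-0.0245,-0.0437,0,0,0,0,1],[-0.0245,-0.0437,0,0,0,0,1],[-0.039,-0.037,0,0,0,0,1],[-0.039,-0.037,0,0,0,0,1]],
  ],
)

```text
time_s: 1.48
position: [0.3607, -0.0518, 0.3064]
tool_rot: [[-0.908, 0.419, 0.0], [0.419, 0.908, -0.0], [-0.0, 0.0, -1.0]]
ft_force: [1.8, 0.9, -0.0]
grip_width: 0.0855
gripper_force: 0.0
```

>>> send_rows(
  deltas=[
    [[-0.039,-0.037,0,0,0,0,1],[-0.039,-0.037,0,0,0,0,1],[0,0,0,0,0,0,1],[0,0,0,0,0,0,1]],
  ],
)

```text
time_s: 1.98
position: [0.4002, -0.1495, 0.306]
tool_rot: [[-0.908, 0.419, -0.001], [0.419, 0.908, 0.001], [0.001, 0.0, -1.0]]
ft_force: [-0.1, 0.6, 0.2]
grip_width: 0.0854
gripper_force: 0.0
```

```bash
cat >> h.py <<'E'
def wrist(tag):
    s=telemetry.observe(); d=optics.get_image("wrist")
    K=d["K"]; z=d["range_z"]; h,w=z.shape; T=np.array(d["hand_eye"])
    u,v=np.meshgrid(np.arange(w),np.arange(h))
    a=(u-K[0,2])/K[0,0]; b=(v-K[1,2])/K[1,1]; r=np.hypot(a,b)+1e-9
    ray=np.stack([a/r*np.sin(r),b/r*np.sin(r),np.cos(r)],-1)
    R=np.array(s["tool_rot"]); p=np.array(s["position"])
    D=ray@T[:3,:3].T@R.T; C=T[:3,3]@R.T+p          # world rays, camera centre
    P=(ray/ray[...,2:]*z[...,None])@T[:3,:3].T@R.T+C+T[:3,3]*0; P[z<=0]=np.nan
    cv2.imwrite(f"pics/{tag}.png",d["image"][:,:,::-1]); np.savez(tag+".npz",im=d["image"],D=D,C=C,P=P)
    return s,d,D,C,P
E
python3 - <<'E'
from h import *
s,d,D,C,P=wrist("w1"); print({k:np.round(v,4).tolist() for k,v in s.items()}); print(d["K"],np.round(d["hand_eye"],4),C)
E
```

```text
{'time_s': 1.975, 'q': [-36.4509, 7.1897, 86.3501, 0.0085, 86.5267, -101.698], 'qvel': [1.204, -1.1023, 0.4106, 0.0171, -0.1589, -0.0539], 'joint_efforts': [-1.043, -29.607, -23.8554, -0.0324, -0.0441, -0.0166], 'position': [0.4002, -0.1495, 0.306], 'tool_rot': [[-0.9081, 0.4187, -0.0008], [0.4187, 0.9081, 0.0008], [0.0011, 0.0004, -1.0]], 'ft_force': [-0.059, 0.5645, 0.1797], 'wrist_torque': [-0.013, 0.044, -0.0521], 'gripper_force': 0.0, 'grip_width': 0.0854}
[[325.1922621    0.         281.12991175]
 [  0.         325.1922621  203.98189903]
 [  0.           0.           1.        ]] [[-1.000e-04 -9.562e-01 -2.926e-01  7.580e-02]
 [ 1.000e+00 -4.000e-04  1.000e-03 -7.000e-04]
 [-1.100e-03 -2.926e-01  9.562e-01 -1.179e-01]
 [ 0.000e+00  0.000e+00  0.000e+00  1.000e+00]] [ 0.33120463 -0.11844834  0.42398935]
```

View pics/w1.png

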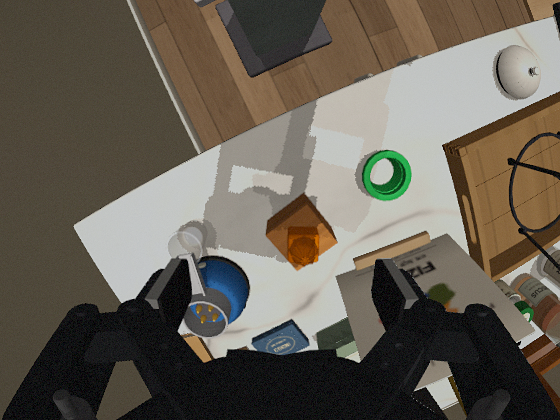

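The wrist picture shows the funnel at (386,175), the collar at (303,248) on the stand, the juicer neck at (207,318) with its brass pins, and the glass at (186,243). I'll measure from it.

```bash
cat >> h.py <<'E'
def circfit(p):
    A=np.c_[2*p,np.ones(len(p))]; x=np.linalg.lstsq(A,(p**2).sum(1),rcond=None)[0]
    return x[:2],np.sqrt(x[2]+x[:2]@x[:2])
def onplane(D,C,m,z):   # rays of mask contour on plane z
    return None
def cast(D,C,uv,z):
    uv=np.asarray(uv,np.float32).reshape(-1,1,2)
    d=cv2.remap(D.astype(np.float32),uv[...,0],uv[...,1],cv2.INTER_LINEAR).reshape(-1,3)
    return (C+d*((z-C[2])/d[:,2:]))[:,:2]
def rect(p): return cv2.minAreaRect(p.astype(np.float32)*1000)
E
python3 - <<'E'
from h import *
f=np.load("w1.npz"); P,D,C=f["P"],f["D"],f["C"]; hsv=cv2.cvtColor(f["im"],cv2.COLOR_RGB2HSV); H,S,V=[hsv[...,i].astype(int) for i in range(3)]
Z=P[...,2]
def roi(u0,u1,v0,v1):
    m=np.zeros(Z.shape,bool); m[v0:v1,u0:u1]=1; return m
g=roi(355,420,145,205)&(H>45)&(H<80)&(S>150)&(V>60)
cs,h=cv2.findContours(g.astype(np.uint8),cv2.RETR_CCOMP,cv2.CHAIN_APPROX_NONE)
for c in cs:
    if len(c)>25: print("green contour",len(c),circfit(cast(D,C,c,.036)))
m=g&(Z>.03); print("zmed",np.nanmedian(Z[m])); print(rect(P[m][:,:2]),cv2.minEnclosingCircle(P[m][:,:2].astype(np.float32)))
R=roi(255,350,190,280)
for n,lo,hi in(("standtop",.052,.06),("collartop",.083,.089),("cone",.095,.12)):
    m=R&(Z>lo)&(Z<hi); 
    print(n,m.sum(),rect(P[m][:,:2]) if m.sum()>4 else "",np.nanmedian(Z[m]))
N=roi(165,255,250,345)
m=N&(Z>.0885)&(Z<.096)
p=P[m][:,:2]; print("neck",m.sum(),circfit(p),cv2.minEnclosingCircle(p.astype(np.float32)),np.nanmedian(Z[m]))
q=N&(H>10)&(H<30)&(S>120)
p=P[q]; print("pins",q.sum(),p.mean(0),rect(p[:,:2]))
o=R&(S>100); im=f["im"][180:350,160:430,::-1]; cv2.imwrite("pics/c1.png",cv2.resize(im,None,fx=2.9,fy=2.9,interpolation=cv2.INTER_CUBIC))
E
```

```text
green contour 137 (array([ 0.46061491, -0.03020668]), np.float64(0.03179443797691313))
green contour 40 (array([ 0.46736976, -0.01597064]), np.float64(0.009950700579121077))
green contour 81 (array([ 0.45298908, -0.03458936]), np.float64(0.017698969851035414))
zmed 0.036179971678393985
((460.63922119140625, -29.99481201171875), (63.27015686035156, 63.48359298706055), 71.93629455566406) ((0.4613216817378998, -0.029984040185809135), 0.032851241528987885)
standtop 1430 ((484.1173400878906, -160.7375030517578), (64.7070083618164, 65.27549743652344), 13.64419937133789) 0.05621716076329575
collartop 309 ((483.99261474609375, -160.51255798339844), (34.84781265258789, 36.71474838256836), 65.71554565429688) 0.0857518828311648
cone 502 ((483.3927307128906, -160.31707763671875), (27.78636360168457, 27.891176223754883), 85.3613510131836) 0.10591569783408569
neck 327 (array([ 0.52324614, -0.31541373]), np.float64(0.02924497329039297)) ((0.5238023996353149, -0.3154710829257965), 0.03171524405479431) 0.09160637921727799
pins 340 [nan nan nan] ((491.74237060546875, -289.8597106933594), (42.35187530517578, 344.9583740234375), 42.917381286621094)
```

View pics/c1.png

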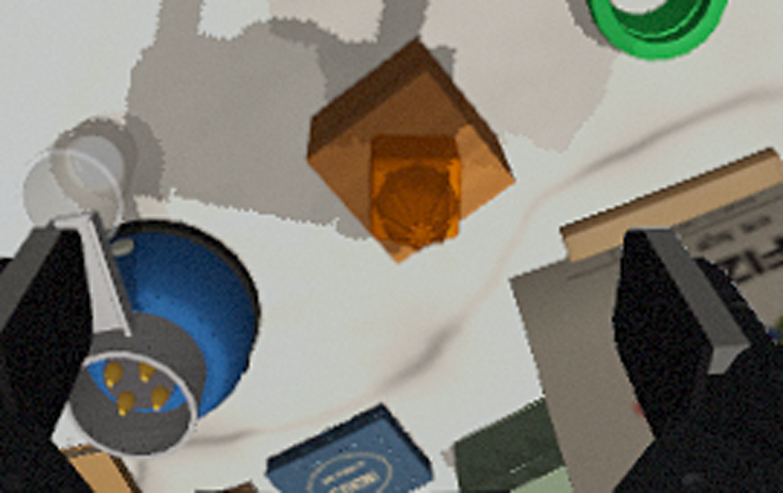

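>>> send_rows(
  deltas=[
    [[-0.0018,0.045,0.04,0,0,0,1],[-0.0018,0.045,0.04,0,0,0,1],[-0.0018,0.044,0.04,0,0,0,1],[0,0,0.04,0,0,0,1],[0,0,0,0,0,0,1],[0,0,0,0,0,0,1]],
  ],
)

```text
time_s: 2.78
position: [0.4619, -0.0305, 0.1479]
tool_rot: [[-0.908, 0.418, 0.002], [0.418, 0.908, -0.001], [-0.002, 0.0, -1.0]]
ft_force: [0.3, -0.5, 0.3]
grip_width: 0.0857
gripper_force: 0.0
```

Run:
```python
from h import *
f=np.load("w1.npz"); D,C=f["D"],f["C"]
uv=np.array([(114,373),(147,369),(125,402),(160,396)])/2.9+[160,180]
p=cast(D,C,uv,.080); print("pins",p,p.mean(0))
for i,j in((0,1),(2,3),(0,2),(1,3)): d=p[j]-p[i]; print(np.hypot(*d),np.degrees(np.arctan2(d[1],d[0]))%90)
s,d,D,C,P=wrist("w2"); print(s["position"])
hsv=cv2.cvtColor(d["image"],cv2.COLOR_RGB2HSV); H,S,V=[hsv[...,i].astype(int) for i in range(3)]; Z=P[...,2]
g=(H>45)&(H<80)&(S>150)&(V>60)&(abs(P[...,0]-.461)<.06)&(abs(P[...,1]+.03)<.06)
m=g&(Z>.032)&(Z<.04);p=P[m][:,:2]
print(m.sum(),np.nanmedian(Z[m]),cv2.minEnclosingCircle(p.astype(np.float32)),rect(p))
c=max(cv2.findContours(g.astype(np.uint8),cv2.RETR_EXTERNAL,cv2.CHAIN_APPROX_NONE)[0],key=len); print(circfit(cast(D,C,c,.036)))
```

```text
pins [[ 0.51163051 -0.31885647]
 [ 0.51534545 -0.30327934]
 [ 0.52784681 -0.32285269]
 [ 0.53085552 -0.30549519]] [ 0.52141957 -0.31262092]
0.0160139867246451 76.58628426173883
0.017616325355823147 80.16618609618337
0.01670144107786027 76.15630579093528
0.01566755799630987 81.86941507999649
[ 0.46193247 -0.03047899  0.14794852]
2570 0.03609598542378846 ((0.46145668625831604, -0.02947428449988365), 0.03265918046236038) ((461.2275390625, -29.553489685058594), (63.93247604370117, 63.92259216308594), 68.54933166503906)
(array([ 0.46091845, -0.02935203]), np.float64(0.03200142084375431))
```

>>> send_rows(
  deltas=[
    [[0.001,0.0007,0.03,0,0,0,1],[0,0,0.03,0,0,-0.115,1],[0,0,0.03,0,0,-0.115,1],[0,0,0.018,0,0,0,1],[0,0,0,0,0,0,1],[0,0,0,0,0,0,0.3],[0,0,0,0,0,0,0],[0,0,0,0,0,0,0],[0,0,0,0,0,0,0]],
  ],
  squeeze=30,
)

```text
time_s: 3.95
position: [0.4617, -0.0299, 0.0401]
tool_rot: [[-0.98, 0.2, 0.003], [0.2, 0.98, -0.001], [-0.003, -0.001, -1.0]]
ft_force: [-2.2, -2.1, 8.3]
grip_width: 0.0655
gripper_force: 30.9
```

>>> send_rows(
  deltas=[
    [[0,0,-0.05,0,0,0,0],[0,0,-0.055,0,0,0,0],[0,0,-0.055,0,0,0,0],[-0.0022,-0.0506,0,0,0,0,0],[-0.0022,-0.0506,0,0,0,0,0],[-0.0022,-0.0506,0,0,0,0,0],[-0.0022,-0.0506,0,0,0,0,0],[-0.0022,-0.0506,0,0,0,0,0],[0,0,0,0,0,0,0],[0,0,0,0,0,0,0]],
  ],
)

```text
time_s: 5.2
position: [0.4208, -0.279, 0.1989]
tool_rot: [[-0.98, 0.201, 0.0], [0.201, 0.98, -0.0], [-0.0, -0.0, -1.0]]
ft_force: [0.3, 0.4, -1.4]
grip_width: 0.0653
gripper_force: 34.2
```

Run:
```python
from h import *
s,d,D,C,P=wrist("w3"); print(s["position"],s["grip_width"],s["gripper_force"],s["ft_force"])
X,Y,Z=np.moveaxis(P,-1,0)
m=(Z>.089)&(Z<.096)&(np.hypot(X-.524,Y+.3155)<.04);p=P[m][:,:2]
print("neck",m.sum(),np.nanmedian(Z[m]),circfit(p),cv2.minEnclosingCircle(p.astype(np.float32)))
hsv=cv2.cvtColor(d["image"],cv2.COLOR_RGB2HSV); H,S,V=[hsv[...,i].astype(int) for i in range(3)]
g=(H>45)&(H<80)&(S>150)&(V>60)&(Z>.17)&(Z<.25);p=P[g]; m=g&(Z>np.nanpercentile(p[:,2],95)-.012)
print("funnel",g.sum(),np.nanpercentile(p[:,2],[5,50,95]),rect(p[:,:2]))
```

```text
[ 0.42078553 -0.27902816  0.19892234] 0.06534103298965713 34.223322719335556 [ 0.33568927  0.44731109 -1.44500159]
neck 232 0.09188525529406641 (array([ 0.52323993, -0.31608007]), np.float64(0.028871020548197776)) ((0.5290667414665222, -0.31954702734947205), 0.030093230307102203)
funnel 11029 [0.17398641 0.19403236 0.19546556] ((420.1781921386719, -279.21099853515625), (64.80379486083984, 65.13851928710938), 43.90315246582031)
```

View pics/w3.png

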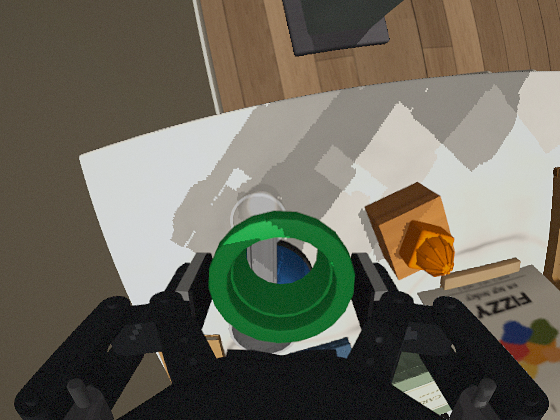

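The funnel is held upright, its rim centred on the jaws near (282,277); the glass at (258,210) and the reamer at (425,240) are clear. Next it goes over the neck and down.

>>> send_rows(
  deltas=[
    [[-0.036,-0.005,0,0,0,0,0],[-0.036,-0.005,0,0,0,0,0],[-0.0367,-0.005,0,0,0,0,0],[0,0,0,0,0,0,0],[0,0,0.03,0,0,0,0],[0,0,0.03,0,0,0,0],[0,0,0,0,0,0,0],[0,0,0.008,0,0,0,0],[0,0,0.008,0,0,0,0],[0,0,0,0,0,0,0]],
  ],
)

```text
time_s: 6.5
position: [0.5243, -0.3158, 0.1222]
tool_rot: [[-0.98, 0.2, -0.0], [0.2, 0.98, 0.0], [0.0, 0.0, -1.0]]
ft_force: [0.4, 0.3, -0.6]
grip_width: 0.0654
gripper_force: 34.2
```

Run:
```python
from h import *
s=telemetry.observe(); print(s["position"],s["grip_width"],s["gripper_force"],s["ft_force"],s["wrist_torque"])
d,P=cloud("scene"); a=d["image"][225:325,350:470,::-1]
d,P=cloud("top"); b=d["image"][160:260,330:450,::-1]
s,d,D,C,P=wrist("w4"); cv2.imwrite("pics/c4.png",cv2.vconcat([cv2.resize(cv2.hconcat([a,b]),(720,300)),cv2.resize(d["image"][120:400,100:460,::-1],(360,280)).repeat(1,0).copy() if 0 else cv2.resize(d["image"][150:420,:,::-1],(720,290))]))
```

```text
[ 0.52431011 -0.31580723  0.12217524] 0.0653534121904061 34.22183079645038 [ 0.41176035  0.33908151 -0.568256  ] [ 0.05004271 -0.02744222  0.02116926]
```

View pics/c4.png

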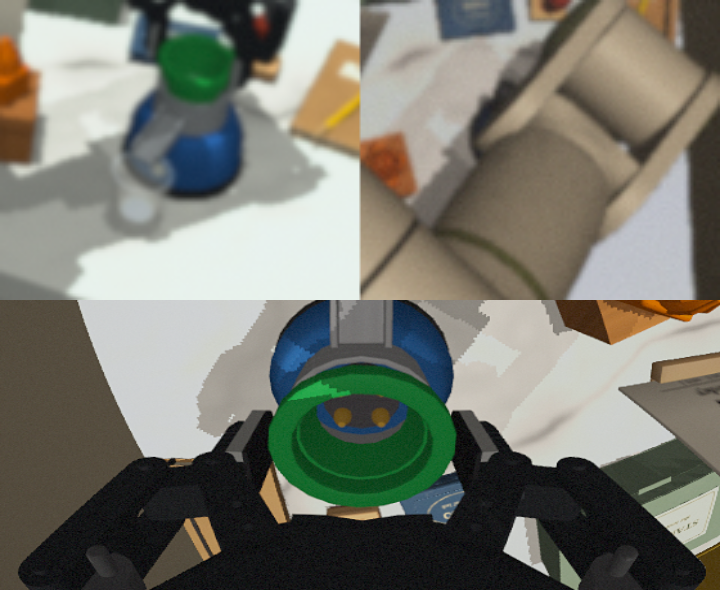

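The foot is inside the neck with two pins visible through it at (342,416) and (380,416), and there is no contact. I'll lower the rest slowly.

>>> send_rows(
  deltas=[
    [[0,0,0.005,0,0,0,0],[0,0,0.005,0,0,0,0],[0,0,0.003,0,0,0,0],[0,0,0.0015,0,0,0,0],[0,0,0,0,0,0,0],[0,0,0,0,0,0,0]],
  ],
)

```text
time_s: 7.4
position: [0.5243, -0.3159, 0.1084]
tool_rot: [[-0.98, 0.2, -0.0], [0.2, 0.98, -0.0], [-0.0, -0.0, -1.0]]
ft_force: [-2.7, 1.7, 5.8]
grip_width: 0.0655
gripper_force: 34.6
```

>>> send_rows(
  deltas=[
    [[0,0,0,0,0,0,0.7],[0,0,0,0,0,0,0.8],[0,0,0,0,0,0,0.9],[0,0,0,0,0,0,0.9],[0,0,-0.005,0,0,0,0.9],[0,0,-0.02,0,0,0,0.9],[0,0,-0.05,0,0,0,0.9],[0.05,0,-0.05,0,0,0,0.9],[0.05,0,0,0,0,0,0.9],[0,0,0,0,0,0,0.9],[0,0,0,0,0,0,0.9]],
  ],
)

```text
time_s: 8.78
position: [0.4325, -0.2974, 0.2275]
tool_rot: [[-0.98, 0.201, 0.001], [0.201, 0.98, -0.001], [-0.001, -0.001, -1.0]]
ft_force: [0.3, -0.4, 0.4]
grip_width: 0.0812
gripper_force: 0.0
```

Run:
```python
from h import *
s,d,D,C,P=wrist("w5"); print(s["position"],s["grip_width"],s["ft_force"])
X,Y,Z=np.moveaxis(P,-1,0)
hsv=cv2.cvtColor(d["image"],cv2.COLOR_RGB2HSV); H,S,V=[hsv[...,i].astype(int) for i in range(3)]
g=(H>45)&(H<80)&(S>150)&(V>60)&(np.hypot(X-.524,Y+.3155)<.06)
m=g&(Z>.099)&(Z<.112);p=P[m]; A=np.linalg.lstsq(np.c_[p[:,:2],np.ones(len(p))],p[:,2],rcond=None)[0]
print("rim",m.sum(),np.nanpercentile(p[:,2],[5,50,95]),cv2.minEnclosingCircle(p[:,:2].astype(np.float32)),rect(p[:,:2]),"slope",A[:2])
c=max(cv2.findContours(g.astype(np.uint8),cv2.RETR_EXTERNAL,cv2.CHAIN_APPROX_NONE)[0],key=len); print(circfit(cast(D,C,c,.104)))
q=(H>10)&(H<28)&(S>120)&(np.hypot(X-.524,Y+.316)<.022)&(Z>.065)&(Z<.088)
n,l,st,ce=cv2.connectedComponentsWithStats(q.astype(np.uint8))
for i in range(1,n):
    if st[i,4]>15: pp=P[l==i]; t=pp[pp[:,2]>np.percentile(pp[:,2],70)]; print("pin",st[i,4],ce[i],t.mean(0).round(4), rect(pp[:,:2])[0])
q=(H>3)&(H<18)&(S>120)&(np.hypot(X-.484,Y+.1605)<.04)
m=q&(Z>.083)&(Z<.089); print("collar",m.sum(),rect(P[m][:,:2]))
m=q&(Z>.052)&(Z<.06); print("stand",m.sum(),rect(P[m][:,:2]))
```

```text
[ 0.43253424 -0.29740766  0.22748637] 0.0811956468331158 [ 0.34973224 -0.43298201  0.35959015]
rim 1802 [0.10031642 0.10403599 0.10522844] ((0.5235291719436646, -0.31596651673316956), 0.03302133455872536) ((523.1700439453125, -315.72064208984375), (64.24055480957031, 63.98659896850586), 30.952314376831055) slope [ 0.00301017 -0.00193239]
(array([ 0.52140101, -0.31551473]), np.float64(0.03307245718477824))
pin 70 [272.6        295.57142857] [ 0.5292 -0.326   0.0813] (528.7821655273438, -325.9806213378906)
pin 67 [289.7761194  295.67164179] [ 0.533  -0.3097  0.0811] (535.2564697265625, -308.9209289550781)
collar 335 ((483.5346374511719, -162.0035400390625), (35.59201431274414, 36.815284729003906), 63.17616271972656)
stand 1709 ((483.586181640625, -161.42080688476562), (65.20747375488281, 64.42008972167969), 13.329350471496582)
```

View pics/w5.png

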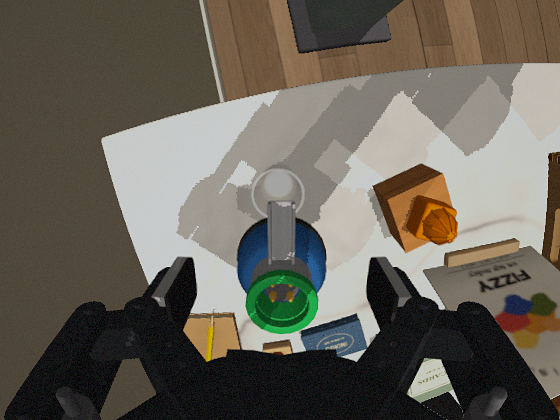

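The funnel is seated: its rim lies flat at z 0.104 around (282,301), with the pins visible inside and the spout vertical in the picture (drive yaw ≈ 78°). Next, the reamer at (432,215).

>>> send_rows(
  deltas=[
    [[-0.0077,0.048,0,0,0,0,1],[-0.0077,0.048,0,0,0,0,1],[-0.0077,0.048,0,0,0,0,1],[0,0,0.025,0,0,0.117,1],[0,0,0.0225,0,0,0.117,1],[0,0,0,0,0,0,1],[0,0,0,0,0,0,1]],
  ],
)

```text
time_s: 9.7
position: [0.4844, -0.1609, 0.1801]
tool_rot: [[-0.908, 0.42, 0.001], [0.42, 0.908, -0.001], [-0.001, -0.0, -1.0]]
ft_force: [0.1, -0.4, 0.4]
grip_width: 0.0853
gripper_force: 0.0
```

Run:
```python
from h import *
s,d,D,C,P=wrist("w6"); p0=np.array(s["position"]);R=np.array(s["tool_rot"]); print(p0,np.degrees(np.arctan2(R[1,1],R[0,1])))
X,Y,Z=np.moveaxis(P,-1,0)
hsv=cv2.cvtColor(d["image"],cv2.COLOR_RGB2HSV); H,S,V=[hsv[...,i].astype(int) for i in range(3)]
q=(H>3)&(H<18)&(S>120)&(np.hypot(X-.484,Y+.1605)<.05)
for lo,hi in((.083,.089),(.06,.089),(.052,.06),(.095,.12)):
    m=q&(Z>lo)&(Z<hi); print(lo,m.sum(),rect(P[m][:,:2]))
```

```text
[ 0.48441649 -0.16092913  0.18012932] 65.16759185815211
0.083 802 ((483.38079833984375, -160.35035705566406), (36.03102111816406, 35.397518157958984), 64.88208770751953)
0.06 1147 ((483.3540954589844, -160.3802032470703), (36.1796760559082, 35.42049026489258), 64.88208770751953)
0.052 3460 ((484.33087158203125, -160.7895965576172), (64.1726303100586, 64.17741394042969), 13.781290054321289)
0.095 1480 ((483.48681640625, -160.16046142578125), (28.80120086669922, 27.950950622558594), 43.291603088378906)
```

>>> send_rows(
  deltas=[
    [[0.001,0,0.03,0,0,0,1],[0,0,0.03,0,0,0,1],[0,0,0.026,0,0,0,1],[0,0,0.01,0,0,0,1],[0,0,0,0,0,0,0.3],[0,0,0,0,0,0,-0.2],[0,0,0,0,0,0,-0.6],[0,0,0,0,0,0,-0.6],[0,0,0,0,0,0,-0.6],[0,0,0,0,0,0,-0.6]],
  ],
  squeeze=60,
)

```text
time_s: 11.0
position: [0.4832, -0.1605, 0.0847]
tool_rot: [[-0.907, 0.422, 0.002], [0.422, 0.907, -0.001], [-0.002, -0.0, -1.0]]
ft_force: [-0.6, 0.2, 4.7]
grip_width: 0.035
gripper_force: 60.5
```

>>> send_rows(
  deltas=[
    [[0,0,-0.02,0,0,0,-0.6],[0,0,-0.03,0,0,0,-0.6],[0,0,-0.04,0,0,0,-0.6],[0,0,-0.045,0,0,0,-0.6],[0,0,0,0,0,-0.115,-0.6],[0,0,0,0,0,-0.112,-0.6],[0,0,0,0,0,0,-0.6],[0,0,0,0,0,0,-0.6]],
  ],
)

```text
time_s: 12.0
position: [0.4827, -0.1602, 0.2186]
tool_rot: [[-0.978, 0.209, -0.0], [0.209, 0.978, 0.0], [0.0, -0.0, -1.0]]
ft_force: [-0.5, 0.1, -2.4]
grip_width: 0.035
gripper_force: 60.1
```

Run:
```python
from h import *
s,d,D,C,P=wrist("w7"); p0=np.array(s["position"]);R=np.array(s["tool_rot"]); print(p0,np.degrees(np.arctan2(R[1,1],R[0,1])),s["ft_force"],s["grip_width"])
X,Y,Z=np.moveaxis(P,-1,0)
hsv=cv2.cvtColor(d["image"],cv2.COLOR_RGB2HSV); H,S,V=[hsv[...,i].astype(int) for i in range(3)]
q=(H>3)&(H<18)&(S>120)&(np.hypot(X-p0[0],Y-p0[1])<.05)&(Z>.13)
print(np.percentile(Z[q],[1,50,99]))
ct=.086+p0[2]-.0847
for lo,hi in((ct-.003,ct+.003),(ct+.01,ct+.04)):
    m=q&(Z>lo)&(Z<hi); print(lo,m.sum(),rect(P[m][:,:2]))
d,Ps=cloud("scene"); print(P.shape); a=d["image"][195:295,330:450,::-1]
cv2.imwrite("pics/c7.png",cv2.resize(a,(720,600),interpolation=cv2.INTER_CUBIC))
```

```text
[ 0.48269498 -0.16017534  0.21858062] 77.91696849926664 [-0.51565812  0.10448934 -2.43024319] 0.034980076049538546
[0.19527715 0.22856223 0.28018831]
0.21688062247982764 1850 ((481.8453369140625, -166.412109375), (47.85437774658203, 36.22165298461914), 78.02167510986328)
0.22988062247982766 4056 ((480.3453674316406, -156.36680603027344), (92.47289276123047, 28.72064208984375), 78.3508529663086)
(420, 560, 3)
```

View pics/c7.png

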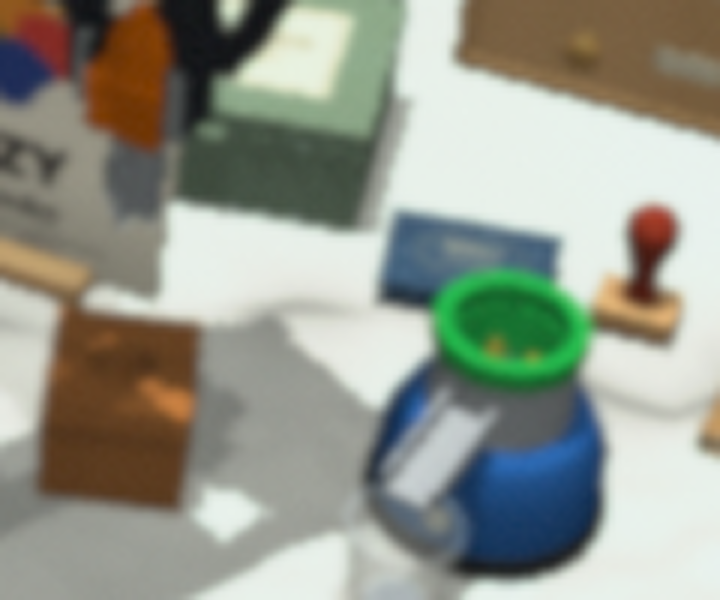

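The reamer is held upright and free of the stand; the funnel sits level in the neck at (510,325) with the pins visible inside. Moving over the neck.

>>> send_rows(
  deltas=[
    [[-0.018,-0.036,0,0,0,0,-0.6],[-0.018,-0.036,0,0,0,0,-0.6],[-0.018,-0.036,0,0,0,0,-0.6],[-0.0186,-0.036,0,0,0,0,-0.6],[0,0,0,0,0,0,-0.6],[0,0,0.02,0,0,0,-0.6],[0,0,0.02,0,0,0,-0.6],[0,0,0,0,0,0,-0.6],[0,0,0,0,0,0,-0.6]],
  ],
)

```text
time_s: 13.22
position: [0.5242, -0.3159, 0.1795]
tool_rot: [[-0.978, 0.207, 0.001], [0.207, 0.978, -0.001], [-0.001, -0.001, -1.0]]
ft_force: [-0.2, 0.5, -2.1]
grip_width: 0.0352
gripper_force: 60.3
```

Run:
```python
from h import *
s,d,D,C,P=wrist("w8"); p0=np.array(s["position"]);R=np.array(s["tool_rot"]); print(p0,np.degrees(np.arctan2(R[1,1],R[0,1])),s["ft_force"])
X,Y,Z=np.moveaxis(P,-1,0)
hsv=cv2.cvtColor(d["image"],cv2.COLOR_RGB2HSV); H,S,V=[hsv[...,i].astype(int) for i in range(3)]
g=(H>45)&(H<80)&(S>150)&(V>60)&(np.hypot(X-.524,Y+.3155)<.06); m=g&(Z>.1)&(Z<.108)
print("rim",m.sum(),circfit(P[m][:,:2]),cv2.minEnclosingCircle(P[m][:,:2].astype(np.float32)))
cv2.imwrite("pics/c8.png",cv2.resize(d["image"][120:400,100:470,::-1],None,fx=2.1,fy=2.1))
```

```text
[ 0.52417788 -0.31586771  0.1794849 ] 78.04508951644975 [-0.16508516  0.45547906 -2.1299069 ]
rim 2304 (array([ 0.52305439, -0.31576554]), np.float64(0.028085634845660932)) ((0.5233356356620789, -0.3159118592739105), 0.03250276669859886)
```

View pics/c8.png

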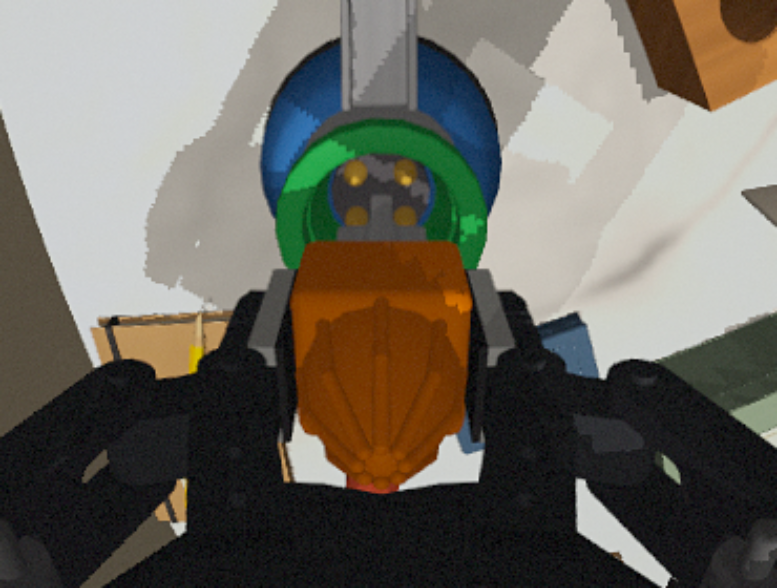

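The stem sits at column 381, midway between the pins (356 and 405), and the pin rows are level, so yaw and side offset are right. Lowering to just above home.

>>> send_rows(
  deltas=[
    [[0.0005,0,0.01,0,0,0,-0.6],[0,0,0.006,0,0,0,-0.6],[0,0,0.004,0,0,0,-0.6],[0,0,0.003,0,0,0,-0.6],[0,0,0.003,0,0,0,-0.6],[0,0,0,0,0,0,-0.6]],
  ],
)

```text
time_s: 14.02
position: [0.5234, -0.316, 0.1523]
tool_rot: [[-0.978, 0.207, -0.0], [0.207, 0.978, 0.0], [0.0, 0.0, -1.0]]
ft_force: [0.7, -0.3, -1.9]
grip_width: 0.035
gripper_force: 60.3
```

>>> send_rows(
  deltas=[
    [[0,0,0.0025,0,0,0,-0.6],[0,0,0.0025,0,0,0,-0.6],[0,0,0,0,0,0,-0.6],[0,0,0,0,0,0,-0.6]],
  ],
)

```text
time_s: 14.52
position: [0.5235, -0.3161, 0.1478]
tool_rot: [[-0.978, 0.207, 0.0], [0.207, 0.978, -0.0], [-0.0, -0.0, -1.0]]
ft_force: [-0.6, 0.4, 1.6]
grip_width: 0.035
gripper_force: 60.6
```

>>> send_rows(
  deltas=[
    [[0,0,0.002,0,0,0,-0.6],[0,0,0.002,0,0,0,-0.6],[0,0,0.0015,0,0,0,-0.6],[0,0,0.001,0,0,0,-0.6],[0,0,0,0,0,0,-0.6],[0,0,0,0,0,0,-0.6]],
  ],
)

```text
time_s: 15.28
position: [0.5236, -0.3161, 0.1419]
tool_rot: [[-0.978, 0.207, 0.001], [0.207, 0.978, -0.001], [-0.001, -0.001, -1.0]]
ft_force: [-2.0, 1.7, 9.4]
grip_width: 0.0349
gripper_force: 61.5
```

>>> send_rows(
  deltas=[
    [[0,0,0.001,0,0,0,-0.6],[0,0,0.001,0,0,0,-0.6],[0,0,0,0,0,0,-0.6],[0,0,0,0,0,0,-0.6],[0,0,0,0,0,0,-0.6],[0,0,0,0,0,0,-0.6]],
  ],
)

```text
time_s: 16.02
position: [0.5236, -0.3161, 0.1406]
tool_rot: [[-0.978, 0.207, 0.001], [0.207, 0.978, -0.001], [-0.002, -0.001, -1.0]]
ft_force: [-3.4, 3.0, 13.9]
grip_width: 0.0348
gripper_force: 62.4
```

Run:
```python
from h import *
s,d,D,C,P=wrist("w9")
X,Y,Z=np.moveaxis(P,-1,0)
hsv=cv2.cvtColor(d["image"],cv2.COLOR_RGB2HSV); H,S,V=[hsv[...,i].astype(int) for i in range(3)]
g=(H>45)&(H<80)&(S>150)&(V>60)&(np.hypot(X-.524,Y+.3155)<.06); m=g&(Z>.1)
print("rim",m.sum(),np.percentile(Z[m],[5,50,95]),cv2.minEnclosingCircle(P[m][:,:2].astype(np.float32)))
q=(H>3)&(H<18)&(S>120)&(np.hypot(X-.5236,Y+.316)<.05)&(Z>.1); m=q&(Z>.138)&(Z<.147); print("collar top",np.median(Z[m]),rect(P[m][:,:2])[2])
if abs(np.median(Z[g&(Z>.1)])-.104)<.003: print(env.close_job())
```

```text
rim 2747 [0.10219967 0.10407988 0.10510491] ((0.5224781036376953, -0.31574174761772156), 0.03214288875460625)
collar top 0.14191788608419292 78.62572479248047
the job is handed in; nothing more can be done
None
```

I handed the job in at about 16 s: the funnel is seated flat in the neck, and the reamer is meshed, still gripped and pressed to the bottom stop with about 14 N; no verdict was returned.

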